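Add a cast blank to the stack in the curing jig

ROBOT

A 6-joint arm with a two-finger parallel gripper is mounted at the origin on a cart in front of the work surface, level with it; the furniture and walls round the work are solid. World frame = base frame: x ahead of the robot, y to its left, z up, the work surface at z = 0. Lengths are in m, angles in rad, forces in N, time in s.
With the tool pointing down it reaches from about 0.375 to 0.975 m from the base axis. Payload 3.8 kg.
Tool frame: the origin (TCP) lies at the very end of the fingers, on their centre line; the grasp point (between the pads) lies 19 mm behind it; z points along the fingers, y is the line along which they close (so a half turn about z gives the same grasp; the last joint's range is limited). The gripper opens to 88 mm and grips with 3 to 60 N. Pads are 18 mm wide; open, the fingers measure 123 mm over their backs; the gripper's body (75 mm by 187 mm) begins 45 mm behind the grasp point.
Start: joints at [-1.27, 0.264, 1.604, -0, 1.274, -0.037], TCP at [0.224, -0.637, 0.239] pointing down, gripper open.
Joint ranges: [-2.63, 2.63], [-0.94, 2.18], [0.31, 2.57], [-1.31, 4.45], [0, 2.66], [-2.55, 2.55]. Speed limits (rad/s): [2.57, 2.57, 3.14, 3.14, 3.14, 3.14].

INTERFACE

Orientations are given as a unit quaternion [x, y, z, w].
In Python, from workcell import * gives the robot as it stands. The module is installed in compiled form; this text tells all that it offers.
- The arm moves only by the shell command python3 -m jog 'ROWS' [FORCE]. ROWS is JSON, a list of rows, each a list of 7 numbers: the turn, a rotation vector about the tool's x, y, z in degrees, then the shift along the tool's x, y, z in m, then the finger opening in m, from 0 to 0.0881. A call has 1 to 8 rows; each row is the pose to reach, as a shift and turn from the pose commanded when the call began, along the tool's axes at that moment; what a row does not reach only later rows make up. A row lasts 1/12 s, in which the tool goes at most 41.7 mm and 7.16 degrees, less where a joint would pass 70% of its speed; a pose out of reach is approached as far as the arm can. A call with a gripper value outside its range is refused whole. The fingers move at their own pace and stop on an object; FORCE is the grip in N (left out, the last holds). Time passes only in rows, so rows that repeat a pose let the fingers close. It gives the time, the measured TCP pose, the force, the opening and the grip force at its end, in the units of the state.
- read_state(): the state, without advancing time (a new reading comes with each control period).
- camera(name): name is "side" or "top"; returns the picture (480x640x3 uint8, blue, green, red); there is no depth.
- camera_info(name): a dict with "fx", "fy", "cx", "cy" (pixels), "eye" and "attitude" of the camera in the world. Camera axes: x right, y down, z forward; pixel columns grow to the right and rows downward; lengths in m; the calibration is good to about 2 mm. A picture is of the moment at which its call begins. camera_info takes no time and is no camera call.
- close_job(): hands the job in; it is judged then, once.
The state is a dict: "time": time; "joints": joint angles; "joint_velocities": joint speeds; "effort": joint torques, N m; "tcp_pos": TCP position; "tool_rot": TCP orientation; "contact_force": force on the tool from outside, world axes, zero at the start; "moment": the same for the moment, N m; "finger_gap": finger opening in m; "grip_force": force on a finger pad.
Only numpy, scipy, OpenCV 4.12 (cv2) and the standard library are available. Lean on these libraries where they do the work, as an engineer would, in place of code of your own. Each camera call takes 0.05 s, during which the arm holds its last target. There are 200 camera calls.

TASK

Take the loose cream resin blank out of the blue cradle and add it to the stack of like blanks in the curing jig: between the two flared metal cheeks, lying flat on top of the stack with its edges lined up with it. The cradle leaves only the blank's long sides free and the jig leaves only its ends free, so lay the blank flat on the bench on the way, let go, and take it again by its ends. How high the stack stands differs each time: lower the held blank gently until you feel it rest on the stack and only then let go; do not drop or press hard, and leave the green cup, the roll of tape and the round tin where they are.

Things in the scene. Friction and masses are not known exactly. Their poses are not given: they have to be found in the camera images.
- blank: loose cream resin blank, a flat block 66 x 48 x 20 mm, about 0.06 to 0.13 kg, same both ways up and both ways round; origin at the centre of its underside, x along its 66 mm length, y along its 48 mm width, z up. Starts lying in the cradle, its axes along the cradle's.
- cradle: fixed blue cradle, 104 (x) x 70 (y) x 56 mm high; origin on the bench at its centre, z up. The blank lies on its grey bed (70 x 34 mm), 20 mm above the bench, between two end walls (44 mm wide in y, inner faces at x = +-35.5 mm, 56 mm high); the blank's long sides (+-y) are open and overhang the bed by 7 mm each. Base plate 8 mm thick.
- jig: fixed curing jig, base a plywood frame 100 (x) x 99 (y) x 22 mm high; origin on the bench at its centre, z up. Within it a stack of blanks like the loose one (66 mm along x, 48 mm along y, centred on the jig) stands on a stiff lift plate; its top is from 34 to 58 mm above the bench, different each time, and does not yield. Open at the ends (+-x).
- mixing_cup: green plastic cup, 62 mm across, 56 mm high, loose; origin at the centre of its underside. Leave it alone.
- masking_tape: roll of cream masking tape lying flat, 90 mm across, 20 mm high, loose; origin at the centre of its underside. Leave it alone.
- wax_tin: round flat white tin, 69 mm across, 23 mm high, loose; origin at the centre of its underside. Leave it alone.
- jig_mouth (a point): middle of the jig's mouth, 91 mm above the jig's origin, axes as the jig's. Two aluminium cheeks, 56 mm long, run along x either side of the stack: inner faces at y = +-26 mm, upright to 74 mm above the bench, then flaring outward by 34 degrees up to 91 mm (mouth about 74 mm wide).
Not all that is in view belongs to the job. Of the things like the blank, leave any that is brown, pink or turquoise; of the rest the smaller one is meant.

How it is judged:
By the outcome, as a careful person would: the job done as asked, in the order asked, and still so for the second after the job is handed in, with the robot touching nothing.
It also fails if it takes over 64 s, if anything falls off the work surface, if the arm or the gripper's body presses on something with over 40 N, if the wrist force passes 120 N, or if a joint passes its speed limit or range.

## Working session

There is one attempt and no reset: what is moved stays moved. The work goes in short steps, Python scripts to look and compute and a shell command to move; the robot and the scene stay as the last step left them, time stands still between calls to the robot, and variables do not carry over. Pictures are saved under pics/ and viewed, at most 10 in all, crops included, and the job is handed in when it is done.

```bash
mkdir -p pics; python3 - <<'E'
from workcell import *
import cv2
for n in("side","top"):
    i=camera_info(n);print(n,i);cv2.imwrite(f"pics/{n}0.png",camera(n))
s=read_state();print(s["time"],s["tcp_pos"],s["tool_rot"],s["finger_gap"])
E
```

```text
side {'fx': 437.3988469218162, 'fy': 437.3988469218162, 'cx': 316.0231614112777, 'cy': 237.7097136098212, 'eye': array([0.46405205, 1.14598012, 0.86344343]), 'attitude': array([-0.05471154,  0.91629095, -0.3964565 ,  0.015485  ])}
top {'fx': 445.6580044127511, 'fy': 445.6580044127511, 'cx': 324.10974638919066, 'cy': 236.5987765106282, 'eye': array([0.35338605, 0.31384385, 1.2517245 ]), 'attitude': array([-0.7007847 ,  0.70809274, -0.05455272,  0.06730137])}
0.1 [ 0.2235004  -0.63624273  0.23752115] [ 9.85771998e-01  1.68084944e-01 -1.25847015e-04 -1.00223322e-03] 0.08818507998136596
```

View pics/top0.png

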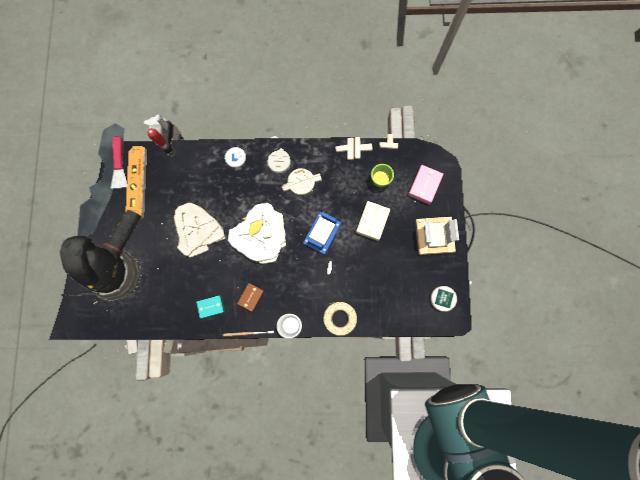

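View pics/side0.png

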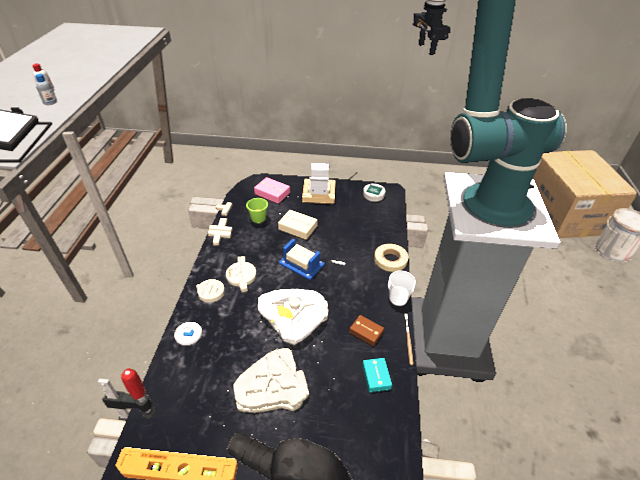

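Top view: the cream block in the blue cradle is at (322,231). A larger loose cream block is at (373,220), the pink one at (426,184), brown at (250,297) and turquoise at (210,306). The jig is at (437,235), cup (382,176), tape (340,319), tin (444,298). Side view: cradle (302,259), larger cream block (298,224), jig (320,188). The block in the cradle fits, being the smaller of the two cream ones. I'll confirm that in a crop.

```bash
cat > h.py <<'E'
import numpy as np, cv2
from workcell import *
from scipy.spatial.transform import Rotation as R
I={n:camera_info(n) for n in("side","top")}
def ray(n,p):
    i=I[n];d=np.array([(p[0]-i["cx"])/i["fx"],(p[1]-i["cy"])/i["fy"],1.])
    d=R.from_quat(i["attitude"]).apply(d);return np.array(i["eye"]),d/np.linalg.norm(d)
def plane(n,p,z):
    e,d=ray(n,p);return e+d*(z-e[2])/d[2]
def tri(ps,pt):
    a,u=ray("side",ps);b,v=ray("top",pt)
    s=np.linalg.lstsq(np.c_[u,-v],b-a,rcond=None)[0]
    P,Q=a+u*s[0],b+v*s[1];return (P+Q)/2,np.linalg.norm(P-Q)
def proj(n,X):
    i=I[n];c=R.from_quat(i["attitude"]).inv().apply(np.array(X)-i["eye"])
    return np.array([c[0]/c[2]*i["fx"]+i["cx"],c[1]/c[2]*i["fy"]+i["cy"]])
E
python3 - <<'E'
import cv2,numpy as np
t=cv2.imread("pics/top0.png");s=cv2.imread("pics/side0.png")
f=lambda im,x,y,w,h,k:cv2.resize(im[y:y+h,x:x+w],None,fx=k,fy=k,interpolation=cv2.INTER_CUBIC)
a=np.hstack([f(t,300,200,50,60,5),f(t,350,190,50,60,5),f(t,410,206,60,60,5)])
b=np.hstack([f(s,270,205,70,75,4),f(s,295,155,60,75,4)]);b=np.hstack([b,np.zeros((300,800-b.shape[1],3),np.uint8)])
cv2.imwrite("pics/c1.png",np.vstack([a,b]))
E
```

```text
(no output)
```

View pics/c1.png

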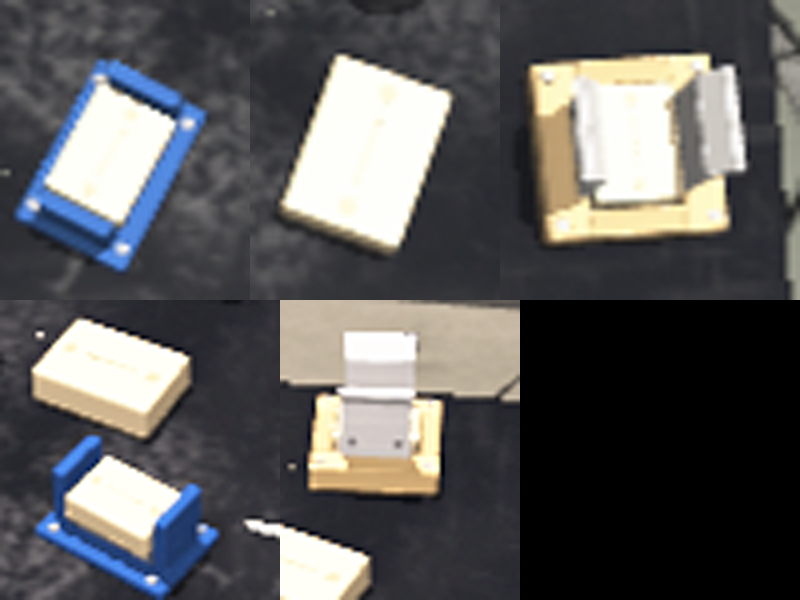

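The crop confirms it. The cradle block at top (322,231) is clearly smaller than the loose cream one at (373,220). The jig's cheeks run up and down in the top view, with the stack between them at about (437,234).

```bash
python3 - <<'E'
from h import *
t=cv2.imread("pics/top0.png");s=cv2.imread("pics/side0.png")
def big(m):
    c=max(cv2.findContours(m,cv2.RETR_EXTERNAL,cv2.CHAIN_APPROX_NONE)[0],key=cv2.contourArea);return c
def sub(im,x,y,w,h,k,f):
    r=cv2.resize(im[y:y+h,x:x+w],None,fx=k,fy=k,interpolation=cv2.INTER_CUBIC)
    m=f(r.astype(int)).astype(np.uint8)*255
    c=big(m);b=cv2.boxPoints(cv2.minAreaRect(c));g=lambda q:(q+.5)/k-.5+[x,y]
    M=cv2.moments(c);return g(b),g(np.array([M["m10"]/M["m00"],M["m01"]/M["m00"]])),g(c[:,0].astype(float))
cream=lambda r:(r.min(2)>140)
white=lambda r:(r.min(2)>205)
blue=lambda r:(r[...,0]-r[...,2]>60)
print("nadir",proj("top",[I["top"]["eye"][0],I["top"]["eye"][1],0]))
def rep(n,b,z):
    W=np.array([plane(n,p,z)[:2] for p in b]);L=np.roll(W,-1,0)-W
    print(n,"z",z,"ctr",W.mean(0).round(4),"sides",np.linalg.norm(L,axis=1).round(4),"ang",np.degrees(np.arctan2(L[:,1],L[:,0])).round(1)); return W
bt,ct,_=sub(t,300,200,50,60,8,cream);print(bt.round(1),ct);rep("top",bt,.04);print("mom",plane("top",ct,.04))
b,c,k=sub(t,300,200,50,60,8,lambda r:blue(r)|cream(r));rep("top",b,.02)
bs,cs,ks=sub(s,270,240,70,40,8,white);print("side quad",cv2.approxPolyDP(ks.astype(np.float32)[:,None],2.5,True)[:,0].round(1).tolist(),cs)
print("tri",tri(cs,ct))
wood=lambda r:((r[...,2]-r[...,0]>40)&(r[...,2]>150))
b,c,k=sub(t,410,206,60,60,8,wood);print("wood",b.round(1));rep("top",b,.022)
print("poly",cv2.approxPolyDP(k.astype(np.float32)[:,None],2,True)[:,0].round(1).tolist())
# stack top bright
k=8;b,c,kk=sub(t,430,218,16,32,8,lambda r:(r.min(2)>200));print("stack",b.round(1),c)
# jig screws
for p in [(548,77),(697,63),(562,225),(715,215)]:
    q=((p[0]-500)/5+410-.5+.1,p[1]/5+206-.4);print(plane("top",q,.022)[:2].round(4))
E
```

```text
nadir [332.63923632 314.23204615]
[[306.9 236.2]
 [318.7 213.7]
 [336.  222.7]
 [324.2 245.2]] [321.54977993 230.10099085]
top z 0.04 ctr [0.5851 0.342 ] sides [0.0714 0.0545 0.0711 0.054 ] ang [ -27.5 -118.8  152.1   61.5]
mom [0.58303618 0.3417706  0.04      ]
top z 0.02 ctr [0.5814 0.3413] sides [0.1071 0.0717 0.1065 0.0708] ang [ -27.7 -119.1  151.9   61.4]
side quad [[296.1000061035156, 243.8000030517578], [286.6000061035156, 253.89999389648438], [305.79998779296875, 263.79998779296875], [314.29998779296875, 252.89999389648438]] [300.50286067 253.74411826]
tri (array([0.58351514, 0.34174981, 0.04008341]), np.float64(0.0009731231694678156))
wood [[415.4 218.7]
 [451.8 214.9]
 [455.5 251.5]
 [419.1 255.2]]
top z 0.022 ctr [0.5688 0.0245] sides [0.1028 0.1038 0.1013 0.1037] ang [ -84.7 -177.6   95.3    3.2]
poly [[451.1000061035156, 216.60000610351562], [415.79998779296875, 218.8000030517578], [419.70001220703125, 253.60000610351562], [454.8999938964844, 250.89999389648438], [454.1000061035156, 240.60000610351562], [445.8999938964844, 243.1999969482422], [443.8999938964844, 225.1999969482422], [444.20001220703125, 244.6999969482422], [428.20001220703125, 247.3000030517578], [424.20001220703125, 241.3000030517578], [423.70001220703125, 221.6999969482422], [445.1000061035156, 223.89999389648438], [448.70001220703125, 220.3000030517578], [447.3999938964844, 217.3000030517578], [450.79998779296875, 219.89999389648438]]
stack [[429.4 221.9]
 [444.3 221.8]
 [444.4 245.5]
 [429.6 245.6]] [436.68397972 233.95527951]
[0.6091 0.0678]
[ 0.616  -0.0158]
[0.5251 0.0639]
[ 0.5298 -0.0209]
```

```bash
cat > to.py <<'E'
import sys
from h import *
x,y,z,a=map(float,sys.argv[1:5]); s=read_state(); a=np.radians(a)
Y=np.array([np.cos(a),np.sin(a),0]);Z=np.array([0,0,-1.]);T=R.from_matrix(np.c_[np.cross(Y,Z),Y,Z])
C=R.from_quat(s["tool_rot"])
print("t %.2f"%s["time"],"tcp",np.round(s["tcp_pos"],4),"turn",(C.inv()*T).as_rotvec(degrees=True).round(2),"shift",C.inv().apply(np.array([x,y,z])-s["tcp_pos"]).round(4),"gap %.4f"%s["finger_gap"],"F",np.round(s["contact_force"],1),"grip %.1f"%s["grip_force"])
E
python3 to.py .5835 .3417 .13 62
python3 - <<'E'
from h import *
print("place cand",plane("top",(385,275),0))
for n,p in dict(tape=(340,319),big=(373,222),white=(329,267),cup=(382,176)).items(): print(n,plane("top",p,.02).round(3))
s=cv2.imread("pics/side0.png")
r=cv2.resize(s[155:230,295:355],None,fx=8,fy=8,interpolation=cv2.INTER_CUBIC).astype(int)
for c in [(310,462),(438,464),(316,397),(443,400)]:
    q=(295+(c[0]-280)/4-.4,155+(c[1]-300)/4-.4);print("side corner",plane("side",q,.022).round(4))
# cheek columns (side): grey bright low saturation, left/right extent per row
for row in range(160,195,4):
    g=s[row,300:345].astype(int);m=np.where((g.max(1)-g.min(1)<25)&(g.min(1)>150))[0]+300;print(row,m.min() if len(m) else None,m.max() if len(m) else None)
E
```

```text
t 0.10 tcp [ 0.2235 -0.6362  0.2375] turn [-5.0000e-02 -1.4000e-01 -1.3265e+02] shift [ 0.6637 -0.8032  0.1092] gap 0.0882 F [0.3 0.5 0.8] grip 0.0
place cand [0.46039827 0.16585138 0.        ]
tape [0.34  0.294 0.02 ]
big [0.608 0.197 0.02 ]
white [0.482 0.322 0.02 ]
cup [0.743 0.168 0.02 ]
side corner [0.6173 0.068  0.022 ]
side corner [0.5177 0.0574 0.022 ]
side corner [ 0.6242 -0.0184  0.022 ]
side corner [ 0.5207 -0.0281  0.022 ]
160 None None
164 311 329
168 311 328
172 311 328
176 311 328
180 305 332
184 310 328
188 308 329
192 310 326
```

```bash
J='[[0,0,0,0.026,-0.032,0,0.088],[0,0,0,0.052,-0.064,0,0.088],[0,0,0,0.078,-0.096,0,0.088],[0,0,0,0.104,-0.128,0,0.088],[0,0,0,0.130,-0.160,0,0.088],[0,0,0,0.156,-0.192,0,0.088],[0,0,0,0.182,-0.224,0,0.088],[0,0,0,0.208,-0.256,0,0.088]]'
python3 -m jog '[[0,0,0,0.026,-0.032,0,0.088],[0,0,0,0.052,-0.064,0,0.088],[0,0,0,0.078,-0.096,0,0.088],[0,0,0,0.104,-0.128,0,0.088],[0,0,0,0.130,-0.160,0,0.088],[0,0,0,0.156,-0.192,0,0.088],[0,0,0,0.182,-0.224,0,0.088],[0,0,0,0.208,-0.256,0,0.088]]'
python3 to.py .5835 .3417 .13 62
```

```text
time: 0.77
tcp_pos: [0.335, -0.3243, 0.2382]
tool_rot: [0.986, 0.168, -0.0, -0.0]
contact_force: [1.4, -0.0, -0.5]
finger_gap: 0.0879
grip_force: 0.0
t 0.77 tcp [ 0.335  -0.3243  0.2382] turn [-2.0000e-02 -4.0000e-02 -1.3269e+02] shift [ 0.4548 -0.5462  0.1085] gap 0.0879 F [ 1.4 -0.  -0.5] grip 0.0
```

```bash
python3 -m jog '[[0,0,0,0.026,-0.032,0,0.088],[0,0,0,0.052,-0.064,0,0.088],[0,0,0,0.078,-0.096,0,0.088],[0,0,0,0.104,-0.128,0,0.088],[0,0,0,0.130,-0.160,0,0.088],[0,0,0,0.156,-0.192,0,0.088],[0,0,0,0.182,-0.224,0,0.088],[0,0,0,0.208,-0.256,0,0.088]]' >/dev/null
python3 -m jog '[[0,0,-7,0.026,-0.032,0,0.088],[0,0,-14,0.052,-0.064,0,0.088],[0,0,-21,0.078,-0.096,0,0.088],[0,0,-28,0.104,-0.128,0,0.088],[0,0,-35,0.130,-0.160,0,0.088],[0,0,-42,0.156,-0.192,0,0.088],[0,0,-49,0.182,-0.224,0.01,0.088],[0,0,-56,0.208,-0.256,0.02,0.088]]' >/dev/null
python3 -m jog '[[0,0,-7,0,0,0,0.088],[0,0,-14,0,0,0,0.088],[0,0,-21,0,0,0,0.088],[0,0,-28,0,0,0,0.088],[0,0,-35,0,0,0,0.088],[0,0,-42,0,0,0,0.088],[0,0,-49,0,0,0,0.088],[0,0,-56,0,0,0,0.088]]' >/dev/null
python3 to.py .5835 .3417 .13 62
```

```text
t 2.77 tcp [0.557  0.293  0.2183] turn [ -0.07  -0.03 -20.3 ] shift [0.0187 0.0523 0.0883] gap 0.0878 F [-0.2 -0.4 -0.3] grip 0.0
```

```bash
python3 -m jog '[[0,0,-7,0.006,0.017,0.03,0.088],[0,0,-14,0.012,0.034,0.06,0.088],[0,0,-20.3,0.0187,0.0523,0.088,0.088],[0,0,-20.3,0.0187,0.0523,0.088,0.088],[0,0,-20.3,0.0187,0.0523,0.088,0.088],[0,0,-20.3,0.0187,0.0523,0.088,0.088]]' >/dev/null
python3 to.py .5835 .3417 .023 62
python3 - <<'E'
from h import *
for n in("side","top"): cv2.imwrite(f"pics/{n}1.png",camera(n))
E
python3 - <<'E'
import cv2,numpy as np
t=cv2.imread("pics/top1.png");s=cv2.imread("pics/side1.png")
f=lambda im,x,y,w,h,k:cv2.resize(im[y:y+h,x:x+w],None,fx=k,fy=k,interpolation=cv2.INTER_CUBIC)
cv2.imwrite("pics/c2.png",np.hstack([f(t,280,190,100,100,4),f(s,255,190,100,100,4)]))
E
```

```text
t 3.27 tcp [0.5843 0.3414 0.1315] turn [-0.03 -0.   -0.46] shift [ 8.000e-04 -1.000e-04  1.085e-01] gap 0.0881 F [ 0.5 -0.1  0.4] grip 0.0
```

View pics/c2.png

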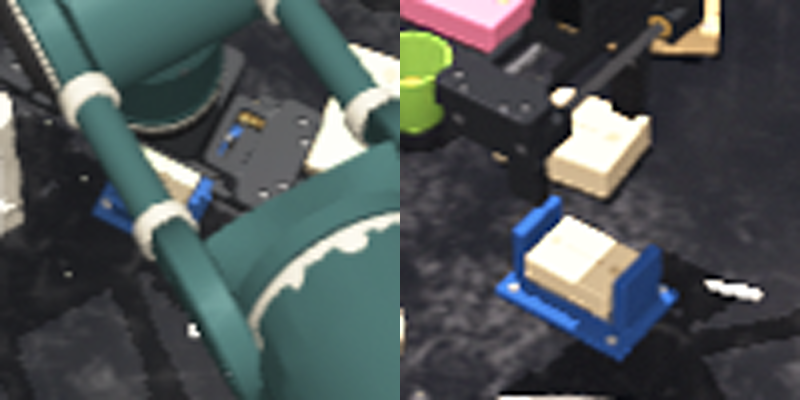

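The crop shows the gripper above and across the cradle, with the blank undisturbed at side (302,259). The arm hides most of the top view.

```bash
python3 -m jog '[[0,0,-0.4,0.001,0,0.03,0.088],[0,0,-0.4,0.001,0,0.06,0.088],[0,0,-0.4,0.001,0,0.08,0.088],[0,0,-0.4,0.001,0,0.095,0.088],[0,0,-0.4,0.001,0,0.103,0.088],[0,0,-0.4,0.001,0,0.108,0.088],[0,0,-0.4,0.001,0,0.108,0.088],[0,0,-0.4,0.001,0,0.108,0.088]]' 20 >/dev/null
python3 to.py .5835 .3417 .023 62
python3 -m jog '[[0,0,0,0,0,0,0.07],[0,0,0,0,0,0,0.06],[0,0,0,0,0,0,0.052],[0,0,0,0,0,0,0.047],[0,0,0,0,0,0,0.04],[0,0,0,0,0,0,0.04],[0,0,0,0,0,0,0.04],[0,0,0,0,0,0,0.04]]' 20
python3 to.py .5835 .3417 .023 62
```

```text
t 4.03 tcp [0.5844 0.3427 0.0245] turn [0.1  0.07 0.04] shift [ 0.0004 -0.0013  0.0015] gap 0.0876 F [ 0.1 -0.6  0.8] grip 0.0
time: 4.7
tcp_pos: [0.5834, 0.3421, 0.0232]
tool_rot: [0.241, 0.97, -0.0, -0.0]
contact_force: [-0.6, -0.2, 0.1]
finger_gap: 0.0477
grip_force: 20.0
t 4.70 tcp [0.5834 0.3421 0.0232] turn [-0.02 -0.    0.06] shift [-0.0003 -0.0003  0.0002] gap 0.0477 F [-0.6 -0.2  0.1] grip 20.0
```

```bash
python3 -m jog '[[0,0,0,0,0,-0.01,0.04],[0,0,0,0,0,-0.03,0.04],[0,0,0,0,0,-0.06,0.04],[0,0,0,0,0,-0.09,0.04],[0,0,0,0,0,-0.1,0.04]]'
python3 to.py .46 .166 .06 94
```

```text
time: 5.12
tcp_pos: [0.586, 0.3438, 0.1288]
tool_rot: [0.241, 0.97, 0.003, 0.003]
contact_force: [0.9, 0.6, 0.1]
finger_gap: 0.0479
grip_force: 20.0
t 5.12 tcp [0.586  0.3438 0.1288] turn [  0.3    0.34 -31.95] shift [ 0.0283 -0.2166  0.0672] gap 0.0479 F [0.9 0.6 0.1] grip 20.0
```

```bash
python3 -m jog '[[0,0,0,0.004,-0.03,0,0.04],[0,0,-6,0.008,-0.06,0,0.04],[0,0,-12,0.012,-0.09,0,0.04],[0,0,-18,0.016,-0.12,0.01,0.04],[0,0,-24,0.02,-0.15,0.03,0.04],[0,0,-29,0.024,-0.18,0.05,0.04],[0,0,-32,0.028,-0.21,0.067,0.04],[0,0,-32,0.028,-0.2166,0.067,0.04]]'
python3 -m jog '[[0,0,0,0,0,0,0.04],[0,0,0,0,0,0,0.04],[0,0,0,0,0,0,0.04]]' >/dev/null
python3 to.py .46 .166 .003 94
```

```text
time: 5.78
tcp_pos: [0.4494, 0.1599, 0.051]
tool_rot: [-0.036, 0.999, -0.002, -0.006]
contact_force: [-1.8, 0.6, -2.3]
finger_gap: 0.0475
grip_force: 20.0
t 6.03 tcp [0.4596 0.1652 0.0575] turn [0.07 0.22 0.03] shift [-0.0003  0.0007  0.0545] gap 0.0479 F [-0.   1.1 -0.8] grip 20.0
```

```bash
python3 -m jog '[[0,0.2,0,0,0,0.015,0.04],[0,0.2,0,0,0,0.03,0.04],[0,0.2,0,0,0,0.04,0.04],[0,0.2,0,0,0,0.046,0.04],[0,0.2,0,0,0,0.049,0.04],[0,0.2,0,0,0,0.049,0.04],[0,0.2,0,0,0,0.049,0.04]]'
python3 -m jog '[[0,0,0,0,0,0.001,0.04],[0,0,0,0,0,0.002,0.04],[0,0,0,0,0,0.003,0.04],[0,0,0,0,0,0.004,0.04],[0,0,0,0,0,0.004,0.04]]'
python3 to.py .46 .166 .003 94
```

```text
time: 6.62
tcp_pos: [0.4577, 0.1643, 0.0074]
tool_rot: [-0.035, 0.999, 0.0, -0.001]
contact_force: [0.1, 0.2, -0.2]
finger_gap: 0.0481
grip_force: 20.0
time: 7.03
tcp_pos: [0.4574, 0.164, 0.0033]
tool_rot: [-0.035, 0.999, 0.0, -0.001]
contact_force: [-0.6, 0.5, -0.5]
finger_gap: 0.0479
grip_force: 20.0
t 7.03 tcp [0.4574 0.164  0.0033] turn [ 0.01 -0.16  0.05] shift [-0.0027  0.0018  0.0002] gap 0.0479 F [-0.6  0.5 -0.5] grip 20.0
```

```bash
python3 -m jog '[[0,0,0,0,0,0.0005,0.04],[0,0,0,0,0,0.001,0.04],[0,0,0,0,0,0.001,0.04]]'
python3 to.py .46 .166 .003 94
```

```text
time: 7.28
tcp_pos: [0.4574, 0.164, 0.0031]
tool_rot: [-0.035, 0.999, -0.0, -0.002]
contact_force: [-3.2, -1.0, 8.4]
finger_gap: 0.0477
grip_force: 20.0
t 7.28 tcp [0.4574 0.164  0.0031] turn [-0.   -0.2   0.06] shift [-0.0027  0.0018  0.0001] gap 0.0477 F [-3.2 -1.   8.4] grip 20.0
```

```bash
python3 -m jog '[[0,0,0,0,0,0,0.055],[0,0,0,0,0,0,0.07],[0,0,0,0,0,0,0.088],[0,0,0,0,0,0,0.088],[0,0,0,0,0,-0.02,0.088],[0,0,0,0,0,-0.05,0.088],[0,0,0,0,0,-0.08,0.088],[0,0,0,0,0,-0.08,0.088]]'
python3 -m jog '[[0,0,7,0,0,0,0.088],[0,0,14,0,0,0,0.088],[0,0,21,0,0,0,0.088],[0,0,28,0,0,0,0.088],[0,0,35,0,0,0,0.088],[0,0,42,0,0,0,0.088],[0,0,49,0,0,0,0.088],[0,0,56,0,0,0,0.088]]'>/dev/null
python3 -m jog '[[0,0,7,0,0,0,0.088],[0,0,14,0,0,0,0.088],[0,0,21,0,0,0,0.088],[0,0,28,0,0,0,0.088],[0,0,34,0,0,0,0.088],[0,0,34,0,0,0,0.088],[0,0,34,0,0,0,0.088]]'>/dev/null
python3 to.py .4574 .164 .003 4
python3 - <<'E'
from h import *
for n in("side","top"): cv2.imwrite(f"pics/{n}2.png",camera(n))
f=lambda im,x,y,w,h,k:cv2.resize(im[y:y+h,x:x+w],None,fx=k,fy=k,interpolation=cv2.INTER_CUBIC)
print(proj("side",[.4574,.164,.02]),proj("top",[.4574,.164,.02]))
t=cv2.imread("pics/top2.png");s=cv2.imread("pics/side2.png")
cv2.imwrite("pics/c3.png",np.hstack([f(t,360,200,100,100,4),f(s,280,160,100,100,4)]))
E
```

```text
time: 7.95
tcp_pos: [0.4617, 0.1654, 0.0876]
tool_rot: [-0.035, 0.999, 0.001, 0.003]
contact_force: [1.5, -0.2, -0.2]
finger_gap: 0.0875
grip_force: 0.0
t 9.20 tcp [0.4571 0.1639 0.0815] turn [-0.25  0.01  0.23] shift [0.0001 0.0006 0.0785] gap 0.0876 F [-0.2 -0.5  0.2] grip 0.0
[351.46679161 219.86317442] [386.54765679 275.45146481]
```

View pics/c3.png

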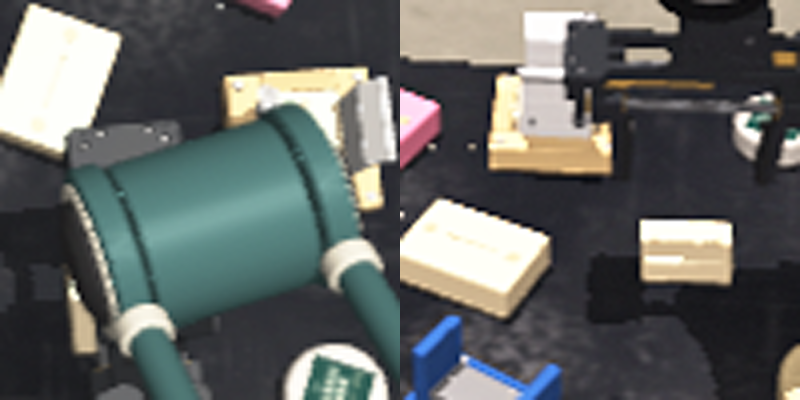

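The crop shows the blank flat on the bench at side (351.5,222), where I expected it, and the cradle is empty.

```bash
python3 -m jog '[[-0.2,0,0.2,0,0.0005,0.02,0.088],[-0.2,0,0.2,0,0.0005,0.045,0.088],[-0.2,0,0.2,0,0.0005,0.062,0.088],[-0.2,0,0.2,0,0.0005,0.072,0.088],[-0.2,0,0.2,0,0.0005,0.0775,0.088],[-0.2,0,0.2,0,0.0005,0.0775,0.088],[-0.2,0,0.2,0,0.0005,0.0775,0.088]]' 20
python3 to.py .4574 .164 .003 4
python3 -m jog '[[0,0,0,0,0,0,0.078],[0,0,0,0,0,0,0.072],[0,0,0,0,0,0,0.068],[0,0,0,0,0,0,0.064],[0,0,0,0,0,0,0.06],[0,0,0,0,0,0,0.06],[0,0,0,0,0,0,0.06],[0,0,0,0,0,0,0.06]]' 20
python3 to.py .57 .022 .13 4
```

```text
time: 9.88
tcp_pos: [0.4581, 0.1642, 0.0049]
tool_rot: [0.683, 0.731, 0.0, 0.0]
contact_force: [0.2, -0.2, 0.2]
finger_gap: 0.0881
grip_force: 0.0
t 9.88 tcp [0.4581 0.1642 0.0049] turn [ 0.02 -0.   -0.12] shift [-0.0001 -0.0007  0.0019] gap 0.0881 F [ 0.2 -0.2  0.2] grip 0.0
time: 10.55
tcp_pos: [0.4582, 0.1642, 0.0053]
tool_rot: [0.683, 0.731, 0.0, 0.0]
contact_force: [-2.1, -0.5, 5.8]
finger_gap: 0.0656
grip_force: 20.0
t 10.55 tcp [0.4582 0.1642 0.0053] turn [ 0.05 -0.01 -0.14] shift [-0.1494  0.1021 -0.1246] gap 0.0656 F [-2.1 -0.5  5.8] grip 20.0
```

```bash
python3 -m jog '[[0,0,0,0,0,-0.01,0.06],[0,0,0,0,0,-0.03,0.06],[0,0,0,0,0,-0.06,0.06],[0,0,0,0,0,-0.09,0.06],[0,0,0,0,0,-0.125,0.06],[0,0,0,0,0,-0.14,0.06],[0,0,0,0,0,-0.14,0.06]]'
python3 - <<'E'
from h import *
t=cv2.imread("pics/top0.png");k=8;x0,y0=410,206
r=cv2.resize(t[y0:y0+60,x0:x0+60],None,fx=k,fy=k,interpolation=cv2.INTER_CUBIC)
hsv=cv2.cvtColor(r,cv2.COLOR_BGR2HSV)
v=r.astype(int)
for nm,m,z in (("wood+all",((hsv[...,2]>75)),0),("metal",((hsv[...,1]<38)&(hsv[...,2]>90)),.091)):
    m=m.astype(np.uint8)*255
    print(nm)
    for row in range(212,260,3):
        q=np.where(m[int((row-y0+.5)*k)])[0]
        q=(q+.5)/k-.5+x0
        q=q[q<461]
        if len(q): print(row,q.min().round(1),q.max().round(1),end=" | ")
    print()
m=((hsv[...,1]<38)&(hsv[...,2]>90)).astype(np.uint8)*255
for c in cv2.findContours(m,cv2.RETR_EXTERNAL,cv2.CHAIN_APPROX_NONE)[0]:
    if cv2.contourArea(c)>1000:
        p=cv2.approxPolyDP(c,6,True)[:,0];print(((p+.5)/k-.5+[x0,y0]).round(1).tolist())
big=cv2.resize(t[208:260,408:466],None,fx=12,fy=12,interpolation=cv2.INTER_CUBIC)[:600]
cv2.imwrite("pics/c4.png",big)
E
```

```text
time: 11.13
tcp_pos: [0.461, 0.165, 0.1498]
tool_rot: [0.683, 0.73, 0.004, 0.002]
contact_force: [1.2, -0.6, -0.6]
finger_gap: 0.066
grip_force: 20.0
wood+all
218 418.2 451.7 | 221 415.1 457.2 | 224 415.2 457.6 | 227 416.1 457.8 | 230 415.9 458.1 | 233 416.2 458.8 | 236 416.7 458.8 | 239 416.9 459.1 | 242 417.2 454.8 | 245 417.6 454.9 | 248 418.1 455.6 | 251 418.1 455.4 | 254 418.8 425.8 | 
metal
218 447.9 450.2 | 221 418.1 456.9 | 224 423.9 457.4 | 227 423.8 457.7 | 230 424.3 457.9 | 233 424.6 458.7 | 236 424.7 458.7 | 239 425.4 458.9 | 242 425.4 454.7 | 245 428.9 441.1 | 248 450.8 453.6 | 251 420.9 423.3 | 
[[469.4, 248.2], [466.8, 253.1], [467.9, 265.4], [469.4, 265.4]]
[[456.6, 218.8], [454.3, 218.3], [449.2, 220.3], [444.7, 224.7], [442.3, 222.1], [429.9, 222.6], [426.3, 220.8], [423.9, 221.7], [425.6, 243.9], [432.2, 245.8], [439.9, 245.6], [444.3, 244.2], [444.4, 235.2], [443.3, 233.9], [443.4, 228.1], [442.3, 226.2], [444.4, 224.4], [446.4, 242.9], [452.8, 240.3], [458.6, 239.8], [458.7, 232.4]]
[[469.4, 216.6], [464.9, 218.2], [465.8, 243.1], [467.4, 246.2], [469.4, 244.1]]
[[464.2, 210.7], [464.1, 215.9], [467.2, 216.3], [468.4, 214.7]]
[[463.8, 205.6], [469.4, 213.1], [469.4, 205.6]]
```

View pics/c4.png

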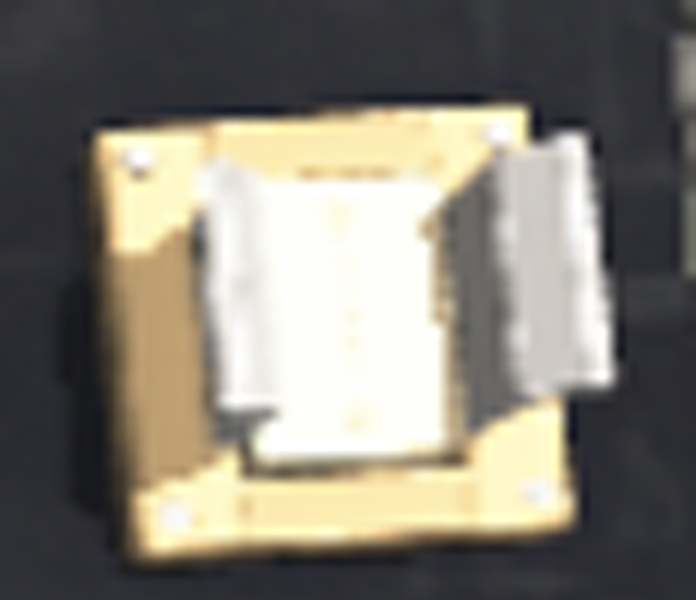

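The enlarged jig shows four screws at about (419,221), (449,219), (422,251), (453,248). The outer corners of the flared rims are at about (424.6,221.3), (425.9,241.7), (456.3,218.5) and (458.6,239.6).

```bash
python3 - <<'E'
from h import *
f=lambda p:(408+(p[0]+.5)/12-.5,208+(p[1]+.5)/12-.5)
def rep(nm,P,z):
    W=np.array([plane("top",f(p),z)[:2] for p in P]) # TL TR BL BR
    u=(W[0]-W[2]+W[1]-W[3]);v=(W[0]-W[1]+W[2]-W[3])
    print(nm,W.mean(0).round(4),"x-ax",np.degrees(np.arctan2(u[1],u[0])).round(1),"y-ax",(np.degrees(np.arctan2(v[1],v[0]))-90).round(1),"len",np.linalg.norm(u)/2,np.linalg.norm(v)/2)
rep("screws",[(140,160),(497,132),(175,517),(540,490)],.022)
rep("rims",[(203,165),(585,132),(218,410),(613,385)],.091)
# stack: right edge unobstructed bottom-left/bottom-right corners for various heights
for z in(.034,.046,.058):
    print(z,[plane("top",f(p),z)[:2].round(4).tolist() for p in((253,458),(460,448),(430,180),(345,318))])
# blank laid on bench: side view
s=cv2.imread("pics/side2.png");r=cv2.resize(s[205:240,330:375],None,fx=8,fy=8,interpolation=cv2.INTER_CUBIC)
m=(r.min(2)>110).astype(np.uint8)*255
c=max(cv2.findContours(m,0,1)[0],key=cv2.contourArea);p=cv2.approxPolyDP(c,8,True)[:,0];p=((p+.5)/8-.5+[330,205]);print(p.round(1).tolist())
E
python3 to.py .57 .022 .14 4
```

```text
screws [0.57   0.0237] x-ax 3.2 y-ax 3.7 len 0.08463685484951472 0.08405803975144577
rims [0.5691 0.0248] x-ax 1.8 y-ax 3.7 len 0.05574065753320942 0.0854850046097238
0.034 [[0.5368, 0.0475], [0.5386, 0.0002], [0.6014, 0.0036], [0.5692, 0.0248]]
0.046 [[0.535, 0.0501], [0.5368, 0.0033], [0.5989, 0.0067], [0.5671, 0.0277]]
0.058 [[0.5332, 0.0528], [0.535, 0.0063], [0.5965, 0.0097], [0.5649, 0.0305]]
[[339.6, 214.8], [340.3, 229.1], [361.8, 229.9], [362.1, 215.3]]
t 11.13 tcp [0.461  0.165  0.1498] turn [ 0.53 -0.12 -0.15] shift [-0.15    0.099   0.0104] gap 0.0660 F [ 1.2 -0.6 -0.6] grip 20.0
```

```bash
python3 - <<'E'
from h import *
s=cv2.imread("pics/side0.png")
c,sn=np.cos(np.radians(3.4)),np.sin(np.radians(3.4))
W=lambda x,y,z:[.5697+c*x-sn*y,.0242+sn*x+c*y,z]
for n,p in dict(FB_l=(.05,.0495,0),FB_r=(-.05,.0495,0),FT_m=(0,.0495,.022),FB_m=(0,.0495,0),BT_l=(.05,-.0495,.022),BT_r=(-.05,-.0495,.022),rimFl=(.028,.04,.091),rimFr=(-.028,.04,.091)).items(): print(n,proj("side",W(*p)).round(1))
for col in (306,310,318,326,330):
    g=s[185:206,col].astype(int);print(col,[(185+i,int(a[0]),int(a[2])) for i,a in enumerate(g)][6:])
for row in (198,200): print(row,[(x,int(s[row,x,2])) for x in list(range(299,307))+list(range(329,339))])
for row in (180,):print(row,[(x,s[row,x].tolist()) for x in list(range(302,308))+list(range(329,336))])
E
```

```text
FB_l [302.  202.3]
FB_r [333.7 203.8]
FT_m [318.  197.5]
FB_m [317.8 203. ]
BT_l [304.2 178.2]
BT_r [334.7 179.5]
rimFl [309.3 177.1]
rimFr [327.8 177.9]
306 [(191, 200, 255), (192, 182, 254), (193, 218, 255), (194, 226, 255), (195, 205, 254), (196, 221, 255), (197, 142, 239), (198, 111, 202), (199, 115, 207), (200, 117, 210), (201, 122, 220), (202, 50, 92), (203, 41, 30), (204, 48, 41), (205, 45, 40)]
310 [(191, 195, 210), (192, 194, 209), (193, 193, 239), (194, 184, 255), (195, 219, 255), (196, 230, 255), (197, 165, 252), (198, 117, 212), (199, 116, 207), (200, 119, 211), (201, 121, 217), (202, 67, 117), (203, 38, 37), (204, 44, 37), (205, 50, 42)]
318 [(191, 202, 214), (192, 199, 211), (193, 201, 207), (194, 133, 205), (195, 111, 204), (196, 113, 202), (197, 128, 225), (198, 118, 208), (199, 117, 207), (200, 119, 210), (201, 120, 214), (202, 104, 183), (203, 44, 70), (204, 20, 14), (205, 43, 37)]
326 [(191, 205, 215), (192, 206, 215), (193, 206, 213), (194, 170, 208), (195, 123, 207), (196, 115, 204), (197, 113, 200), (198, 114, 202), (199, 115, 205), (200, 119, 211), (201, 119, 2
[... 359 characters left out ...]
 (302, 147), (303, 207), (304, 203), (305, 203), (306, 202), (329, 200), (330, 236), (331, 249), (332, 250), (333, 255), (334, 229), (335, 12), (336, 36), (337, 41), (338, 42)]
200 [(299, 43), (300, 42), (301, 30), (302, 175), (303, 228), (304, 210), (305, 209), (306, 210), (329, 209), (330, 209), (331, 210), (332, 211), (333, 195), (334, 121), (335, 22), (336, 40), (337, 43), (338, 45)]
180 [(302, [47, 42, 42]), (303, [41, 31, 30]), (304, [184, 244, 255]), (305, [238, 255, 255]), (306, [217, 253, 255]), (307, [216, 252, 255]), (329, [217, 255, 255]), (330, [218, 255, 255]), (331, [205, 249, 255]), (332, [212, 216, 228]), (333, [230, 252, 255]), (334, [186, 244, 255]), (335, [87, 113, 140])]
```

```bash
python3 -m jog '[[0,0,0,-0.02,0.013,0,0.06],[0,0,0,-0.045,0.03,0,0.06],[0,0,0,-0.07,0.046,0,0.06],[0,0,0,-0.1,0.066,0,0.06],[0,0,0,-0.125,0.083,0,0.06],[0,0,0,-0.14,0.093,0,0.06],[0,0,0,-0.148,0.098,0,0.06],[0,0,0,-0.15,0.099,0,0.06]]' >/dev/null
python3 -m jog '[[0,0,0,0,0,0,0.06],[0,0,0,0,0,0,0.06],[0,0,0,0,0,0,0.06]]' >/dev/null
python3 to.py .5697 .0242 .10 3.4
```

```text
t 12.05 tcp [0.5655 0.0221 0.1441] turn [-0.07 -0.02  0.52] shift [0.0018 0.0044 0.0441] gap 0.0657 F [ 0.1 -0.1 -0.8] grip 20.0
```

```bash
python3 -m jog '[[0,0,0.5,0.001,0.002,0.01,0.06],[0,0,0.5,0.0018,0.0044,0.025,0.06],[0,0,0.5,0.0018,0.0044,0.038,0.06],[0,0,0.5,0.0018,0.0044,0.044,0.06],[0,0,0.5,0.0018,0.0044,0.044,0.06],[0,0,0.5,0.0018,0.0044,0.044,0.06],[0,0,0.5,0.0018,0.0044,0.044,0.06]]' >/dev/null
python3 to.py .5697 .0242 .05 3.4
python3 - <<'E'
from h import *
for n in("side","top"): cv2.imwrite(f"pics/{n}3.png",camera(n))
f=lambda im,x,y,w,h,k:cv2.resize(im[y:y+h,x:x+w],None,fx=k,fy=k,interpolation=cv2.INTER_CUBIC)
t=cv2.imread("pics/top3.png");s=cv2.imread("pics/side3.png")
cv2.imwrite("pics/c5.png",np.hstack([f(t,400,190,66,66,6),f(s,285,145,66,66,6)]))
E
```

```text
t 12.63 tcp [0.5711 0.0232 0.1009] turn [ 0.03  0.   -0.04] shift [ 0.0011 -0.0014  0.0509] gap 0.0657 F [ 0.3 -0.8  0.2] grip 20.0
```

View pics/c5.png

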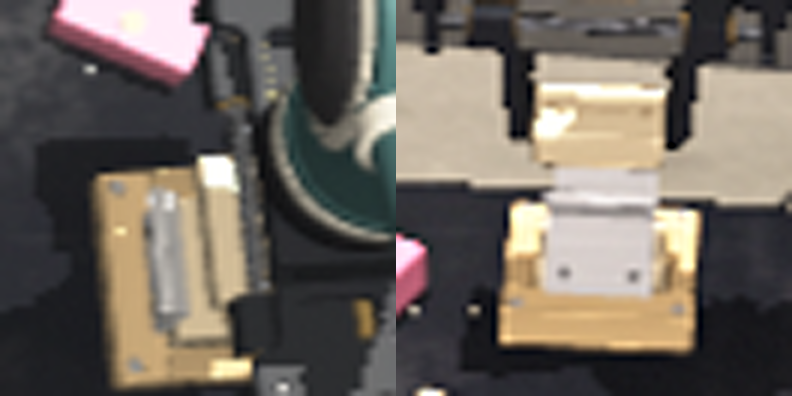

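The crop shows the blank level above the jig mouth and centred over the cheek in the side view (blank at crop x 535–665, cheek 547–658). I'll lower it in stages and watch the force.

```bash
python3 -m jog '[[0,0,0,0.0008,-0.001,0.006,0.06],[0,0,0,0.0008,-0.001,0.013,0.06],[0,0,0,0.0008,-0.001,0.019,0.06],[0,0,0,0.0008,-0.001,0.024,0.06],[0,0,0,0.0008,-0.001,0.028,0.06],[0,0,0,0.0008,-0.001,0.028,0.06],[0,0,0,0.0008,-0.001,0.028,0.06],[0,0,0,0.0008,-0.001,0.028,0.06]]'
python3 to.py .5697 .0242 .05 3.4
```

```text
time: 13.4
tcp_pos: [0.5699, 0.0239, 0.0726]
tool_rot: [0.686, 0.728, 0.0, 0.0]
contact_force: [0.9, 0.7, -1.0]
finger_gap: 0.0658
grip_force: 20.0
t 13.40 tcp [0.5699 0.0239 0.0726] turn [ 0.    0.   -0.05] shift [ 0.0004 -0.0002  0.0226] gap 0.0658 F [ 0.9  0.7 -1. ] grip 20.0
```

```bash
cat > chk.py <<'E'
import sys
from workcell import *
s=read_state();f=s["contact_force"];print("z %.4f"%s["tcp_pos"][2],"F",[round(float(v),1) for v in f])
sys.exit(int(max(abs(v) for v in f)>3.5))
E
python3 -m jog '[[0,0,0,0,0,0.001,0.06],[0,0,0,0,0,0.002,0.06]]' >/dev/null; python3 chk.py &&
python3 -m jog '[[0,0,0,0,0,0.001,0.06],[0,0,0,0,0,0.002,0.06]]' >/dev/null && python3 chk.py &&
python3 -m jog '[[0,0,0,0,0,0.001,0.06],[0,0,0,0,0,0.002,0.06]]' >/dev/null && python3 chk.py &&
python3 -m jog '[[0,0,0,0,0,0.001,0.06],[0,0,0,0,0,0.002,0.06]]' >/dev/null && python3 chk.py &&
python3 -m jog '[[0,0,0,0,0,0.001,0.06],[0,0,0,0,0,0.002,0.06]]' >/dev/null && python3 chk.py &&
python3 -m jog '[[0,0,0,0,0,0.001,0.06],[0,0,0,0,0,0.002,0.06]]' >/dev/null && python3 chk.py &&
python3 -m jog '[[0,0,0,0,0,0.001,0.06],[0,0,0,0,0,0.002,0.06]]' >/dev/null && python3 chk.py &&
python3 -m jog '[[0,0,0,0,0,0.001,0.06],[0,0,0,0,0,0.002,0.06]]' >/dev/null && python3 chk.py
```

```text
z 0.0710 F [0.2, 0.7, -1.5]
z 0.0687 F [0.4, 0.6, -1.1]
z 0.0665 F [0.5, -0.2, -0.3]
z 0.0645 F [-0.3, -0.6, -1.3]
z 0.0624 F [-0.9, -0.3, -0.8]
z 0.0605 F [-0.3, 0.4, -0.7]
z 0.0585 F [0.1, -0.3, -1.9]
z 0.0565 F [-0.7, -0.0, -1.2]
```

```bash
python3 -m jog '[[0,0,0,0,0,0.001,0.06],[0,0,0,0,0,0.002,0.06]]' >/dev/null; python3 chk.py &&
python3 -m jog '[[0,0,0,0,0,0.001,0.06],[0,0,0,0,0,0.002,0.06]]' >/dev/null && python3 chk.py &&
python3 -m jog '[[0,0,0,0,0,0.001,0.06],[0,0,0,0,0,0.002,0.06]]' >/dev/null && python3 chk.py &&
python3 -m jog '[[0,0,0,0,0,0.001,0.06],[0,0,0,0,0,0.002,0.06]]' >/dev/null && python3 chk.py &&
python3 -m jog '[[0,0,0,0,0,0.001,0.06],[0,0,0,0,0,0.002,0.06]]' >/dev/null && python3 chk.py &&
python3 -m jog '[[0,0,0,0,0,0.001,0.06],[0,0,0,0,0,0.002,0.06]]' >/dev/null && python3 chk.py &&
python3 -m jog '[[0,0,0,0,0,0.001,0.06],[0,0,0,0,0,0.001,0.06]]' >/dev/null && python3 chk.py &&
python3 -m jog '[[0,0,0,0,0,0.001,0.06],[0,0,0,0,0,0.001,0.06]]' >/dev/null && python3 chk.py &&
python3 -m jog '[[0,0,0,0,0,0.001,0.06],[0,0,0,0,0,0.001,0.06]]' >/dev/null && python3 chk.py &&
python3 -m jog '[[0,0,0,0,0,0.001,0.06],[0,0,0,0,0,0.001,0.06]]' >/dev/null && python3 chk.py &&
python3 -m jog '[[0,0,0,0,0,0.001,0.06],[0,0,0,0,0,0.001,0.06]]' >/dev/null && python3 chk.py
python3 to.py .5697 .0242 .05 3.4
```

```text
z 0.0545 F [0.3, -0.2, -1.2]
z 0.0525 F [0.2, 0.9, -0.6]
z 0.0505 F [-0.1, 0.1, -0.7]
z 0.0485 F [-0.9, -0.7, -1.0]
z 0.0465 F [-0.1, 0.1, -1.9]
z 0.0445 F [-1.5, 0.4, -0.7]
z 0.0433 F [-0.2, 0.2, -1.3]
z 0.0424 F [0.4, 0.6, -0.7]
z 0.0414 F [0.7, -0.6, -1.5]
z 0.0404 F [-0.8, -0.1, -0.3]
z 0.0402 F [-2.3, 0.6, 3.5]
t 16.57 tcp [0.5698 0.0239 0.0402] turn [-0.01  0.   -0.04] shift [ 0.0003 -0.0001 -0.0098] gap 0.0661 F [-2.3  0.6  3.5] grip 20.0
```

Contact at z 0.0402, so the stack top is near 35.5 mm, which agrees with the top view. Releasing and rising straight up.

```bash
python3 -m jog '[[0,0,0,0,0,0,0.068],[0,0,0,0,0,0,0.072],[0,0,0,0,0,0,0.08],[0,0,0,0,0,0,0.085],[0,0,0,0,0,0,0.085]]'
python3 -m jog '[[0,0,0,0,0,-0.005,0.085],[0,0,0,0,0,-0.02,0.085],[0,0,0,0,0,-0.045,0.085],[0,0,0,0,0,-0.08,0.085],[0,0,0,0,0,-0.12,0.085],[0,0,0,0,0,-0.15,0.085],[0,0,0,0,0,-0.15,0.085]]'
python3 -m jog '[[0,0,0,0.03,0,0,0.085],[0,0,0,0.06,0,0,0.085],[0,0,0,0.1,0,0,0.085],[0,0,0,0.14,0,0,0.085],[0,0,0,0.18,0,0,0.085],[0,0,0,0.22,0,0,0.085],[0,0,0,0.26,0,0,0.085],[0,0,0,0.3,0,0,0.085]]' >/dev/null
python3 -m jog '[[0,0,0,0.01,0,0,0.085],[0,0,0,0.01,0,0,0.085],[0,0,0,0.01,0,0,0.085]]'
python3 - <<'E'
from h import *
for n in("side","top"): cv2.imwrite(f"pics/{n}4.png",camera(n))
f=lambda im,x,y,w,h,k:cv2.resize(im[y:y+h,x:x+w],None,fx=k,fy=k,interpolation=cv2.INTER_CUBIC)
t=cv2.imread("pics/top4.png");s=cv2.imread("pics/side4.png")
cv2.imwrite("pics/c6.png",np.hstack([f(t,405,200,60,65,7)[:396],f(s,285,145,60,66,6)]))
E
```

```text
time: 16.98
tcp_pos: [0.5698, 0.0239, 0.0395]
tool_rot: [0.686, 0.728, -0.0, 0.0]
contact_force: [-0.3, 0.3, 0.0]
finger_gap: 0.0851
grip_force: 0.0
time: 17.57
tcp_pos: [0.5747, 0.0239, 0.1984]
tool_rot: [0.686, 0.727, 0.005, 0.005]
contact_force: [1.7, 0.8, 1.0]
finger_gap: 0.085
grip_force: 0.0
time: 18.48
tcp_pos: [0.5512, 0.3331, 0.189]
tool_rot: [0.686, 0.728, -0.001, 0.0]
contact_force: [-0.0, -0.7, -0.9]
finger_gap: 0.0852
grip_force: 0.0
```

View pics/c6.png

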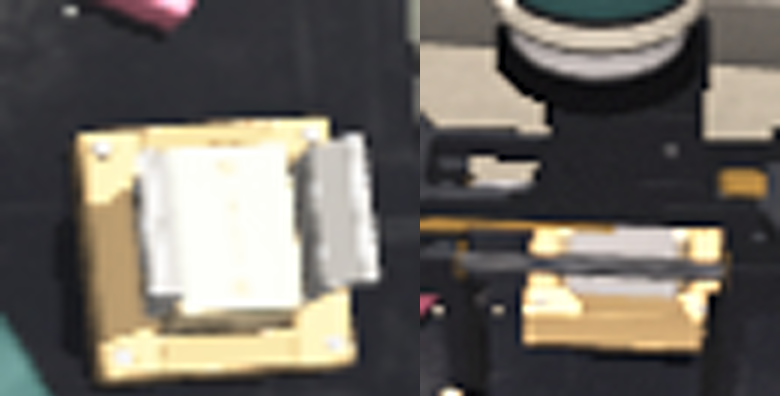

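View pics/top4.png

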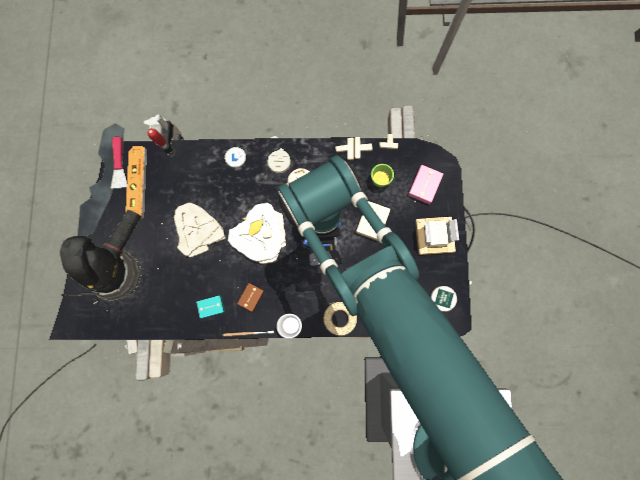

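The blank lies flat between the cheeks, at about top (436,233). The cup, tape and tin have not moved. I'll check its alignment with numbers before handing in.

```bash
python3 - <<'E'
from h import *
f=lambda p:(405+(p[0]+.5)/7-.5,200+(p[1]+.5)/7-.5)
for p in((180,310),(300,307),(294,148),(234,231)):
    w=plane("top",f(p),.0555)[:2]-[.5697,.0242];print((R.from_euler('z',-3.4,degrees=True).apply([*w,0])[:2]*1000).round(1))
print(read_state()["time"])
E
```

```text
[-29.7  25.1]
[-31.8 -21. ]
[ 30.8 -26. ]
[-0.3  0.9]
18.5833
```

```bash
python3 -c "from workcell import *; print(close_job())"
```

```text
the job is handed in; nothing more can be done
None
```

The cream blank is flat on the stack in the curing jig, centred to about 1 mm by the top camera. I released it only after feeling contact (about 4 N) and handed the job in at about 18.6 s; the cup, tape and tin were left where they were.

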